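# Close the adjustable wrench on the union nut and tighten it

## Robot

A 6-joint arm with a two-finger parallel gripper is mounted at the origin on the work surface. World frame = base frame: x ahead of the robot, y to its left, z up, the work surface at z = 0. Lengths are in mm, angles in degrees, forces in N, time in s.
With the tool pointing down it reaches from about 300 to 850 mm from the base axis. Payload 4.2 kg.
Tool frame: the origin (TCP) lies on the centre line of the jaws, within the pads' length; the fingertips stand 11 mm ahead of it and the grasp point (between the pads) lies 8 mm behind it; z points along the fingers, y is the direction in which the jaws open and shut (so a half turn about z gives the same grasp; the last joint's range is limited). The gripper opens to 91 mm and grips with 3 to 60 N. Pads are 32 mm wide; open, the fingers measure 118 mm over their backs; the gripper's body (76 mm by 178 mm) begins 60 mm behind the grasp point.
Start: joints at [66.177, 18.312, 89.639, -0, 72.044, -1.146], TCP at [221.693, 530.561, 224.976] pointing down, gripper open.
Joint ranges: [-177.97, 177.97], [-48.28, 115.42], [12.27, 149.76], [-77.06, 257.06], [2.81, 150.46], [-146.56, 146.56]. Speed limits (degrees/s): [147.25, 147.25, 180, 180, 180, 180].

## Interface

Orientations are given as [roll, pitch, yaw] about the fixed x, y, z axes, in that order (R = Rz(yaw) Ry(pitch) Rx(roll)).
In Python, from workcell import env, grab_frame gives the robot as it stands. The module is installed in compiled form; this text tells all that it offers.
- The arm moves only by the tool arm_command, never from a script. Its argument "series" is one flat list of numbers, 6 for each row, row after row: the shift along the world's x, y, z each as a share of 400 mm, from -1 to 1, then the turn, a rotation vector about the world's x, y, z each as a share of 45 degrees, from -1 to 1. A call has 1 to 20 rows; each row shifts and turns the commanded pose from where the row before left it; what a row does not reach is not made up. A row lasts 1/12 s, in which the tool goes at most 41.7 mm and 7.16 degrees, less where a joint would pass 70% of its speed; a pose out of reach is approached as far as the arm can. A call with a number of a shift or a turn outside -1 to 1 is refused whole. A call with a gripper value outside its range is refused whole. "hand" is the opening, from 0 (shut) to 1 (fully open), set as the call begins (left out, the last holds). The fingers move at their own pace and stop on an object; "newtons" is the grip in N (left out, the last holds). Time passes only in rows, so rows that do not move let the fingers close. It gives the time, the measured TCP pose, the force and the opening at its end, in the units of the state.
- env.state(): the state, without advancing time (a new reading comes with each control period).
- grab_frame(name): name is "side" or "top" or "wrist"; returns a dict with "frame" (400x640x3 uint8, red, green, blue), "intrinsics" (3x3 intrinsics, pixels), "R" (3x3) and "t" (3): a world point X has camera coordinates R X + t; the wrist camera has in their place "tool_from_camera" (4x4, takes a point from camera to tool coordinates, whose origin is the TCP and whose axes are the flange's). Camera axes: x right, y down, z forward; pixel columns grow to the right and rows downward; lengths in mm; the calibration is good to about 2 mm. A picture is of the moment at which its call begins: read the wrist's pose just before it. There is no depth.
- env.job_done(): hands the job in, once; it reports no verdict.
The state is a dict: "time_s": time; "qpos": joint angles; "qvel": joint speeds; "effort": joint torques, N m; "ee_pos": TCP position; "ee_rot": TCP orientation; "force": force on the tool from outside, world axes, zero at the start; "torque": the same for the moment, N m; "gripper_width": finger opening in mm.
Only numpy, scipy, OpenCV 4.12 (cv2) and the standard library are available. Lean on these libraries where they do the work, as an engineer would, in place of code of your own. Each camera call takes 0.05 s, during which the arm holds its last target.

## Task

A big adjustable wrench sits loosely on the union nut of one of the two valve stands. Roll its upright knurled worm clockwise (seen from above) until the jaw is snug on the nut, and only then push the wrench's handle down as far as it will go, to tighten the nut. Leave the jaw snug and let go.

Things in the scene. Friction and masses are not known exactly. Their poses are not given: they have to be found in the camera images.
- worm (a joint): worm of the steel adjustable wrench on one valve stand: upright knurled barrel 26 mm across, its free top 42 mm standing out of the wrench's head. Value (rad) grows clockwise seen from above, lifting the lower jaw 6 mm per rad. Starts at 0 to 0.4; jaw snug on the nut at 1.40, where the worm stops hard. Turns with 0.04 N m, stays where left; one grasp suffices.
- worm_mid (a point): on the worm's axis, mid-height of its free barrel, which reaches 20 mm above and 22 mm below (there the head's top begins, 15 mm thick; apart from the worm nothing near rises over 25 mm above it; a valve knob stands 85 mm off). Axes of the wrench: x along the nut's axis away from the valve, y along the handle to its end, z up when level. Does not turn with the worm.
- wrench (a joint): angle (rad) of the wrench and nut about the level nut axis: 0 = handle level, growing as the handle goes down (tightening). Starts at 0 to 0.08, stops hard at 0.55 (nut tight). Friction holds it; pushing at handle_spot takes 3 to 10 N. In wrench axes the nut axis lies 38 mm back along y and 52 mm below worm_mid.
- handle_spot (a point): place to push: on the handle's top edge, 170 mm along y from the nut axis and 13 mm above the handle's mid-line (which meets the nut axis). Steel bar 13 mm thick, 26 mm high, ending 48 mm farther out; 163 mm above the table when level, sinking some 90 mm on an arc about the nut axis. Axes as worm_mid; moves with the handle.

How it is judged:
By the outcome, as a careful person would: the job done as asked, in the order asked, and still so for the second after the job is handed in, with the robot touching nothing.
It also fails if it takes over 45 s, if anything falls off the work surface, if the arm or the gripper's body presses on something with over 40 N, if the wrist force passes 120 N, or if a joint passes its speed limit or range.

## Working session

There is one attempt and no reset: what is moved stays moved. The work goes in short steps, Python scripts to look and compute and a tool call to move; the robot and the scene stay as the last step left them, time stands still between calls to the robot, and variables do not carry over. Pictures are saved under pics/ and viewed, and the job is handed in when it is done.

Besides the shell and the picture viewer there is one more tool, called after ">>>" as name(argument=value, ...) on one line, values as JSON. arm_command: Moves the arm, as the interface text tells. Shift numbers are shares of 400 mm and turn numbers shares of 45 degrees, none past 1 either way. Its arguments: {"type":"object","properties":{"series":{"type":"array"},"hand":{"type":"number"},"newtons":{"type":"number"}},"required":["series"]}

```bash
mkdir -p pics; cat > h.py <<'E'
from workcell import env, grab_frame
import cv2, numpy as np, json, pickle
def snap(n,tag):
    s=env.state(); f=grab_frame(n); f['state']=s
    pickle.dump(f,open(f'pics/{n}_{tag}.pkl','wb'))
    cv2.imwrite(f'pics/{n}_{tag}.png',f['frame'][:,:,::-1]); return f
def crop(n,tag,x0,y0,x1,y1,k,out):
    f=pickle.load(open(f'pics/{n}_{tag}.pkl','rb'))
    c=f['frame'][y0:y1,x0:x1,::-1]
    cv2.imwrite(f'pics/{out}.png',cv2.resize(c,None,fx=k,fy=k,interpolation=cv2.INTER_CUBIC))
E
python3 - <<'E'
from h import *
for n in("side","top"):
    f=snap(n,'0')
    print(n,f['intrinsics'],f['R'],f['t'])
print(env.state())
E
```

```text
side [[449.43237753   0.         325.24188414]
 [  0.         449.43237753 202.78612492]
 [  0.           0.           1.        ]] [[ 0.99705764 -0.0742911  -0.01889173]
 [-0.06492031 -0.68732629 -0.72344173]
 [ 0.04076051  0.72253956 -0.69012692]] [-474.96106869  241.87751919 1007.30817915]
top [[368.29982694   0.         320.06077343]
 [  0.         368.29982694 200.21238702]
 [  0.           0.           1.        ]] [[-0.02243599 -0.99973062 -0.00594204]
 [-0.97882427  0.02317567 -0.2033862 ]
 [ 0.20346912  0.00125304 -0.97908056]] [ 72.47775462 514.45346233 930.16043268]
{'time_s': 0.1, 'qpos': array([ 6.61763135e+01,  1.83467813e+01,  8.96964929e+01,  2.28830848e-05,
        7.20435066e+01, -1.14428670e+00]), 'qvel': array([ 0.00408153, -0.16752745, -0.11590549, -0.06291511, -0.04750459,
       -0.04383427]), 'effort': array([-9.99013241e-05, -4.13334239e+01, -2.32509792e+01,  7.28477840e-02,
        4.22315940e-02, -6.30766931e-05]), 'ee_pos': array([221.52393192, 530.17119843, 224.23614165]), 'ee_rot': array([-1.79913237e+02, -1.75478367e-03,  1.57320592e+02]), 'force': array([-0.21200129, -0.25232512, -0.71662236]), 'torque': array([ 0.00825502, -0.00965973,  0.0440025 ]), 'gripper_width': 91.24224885261565}
```

View pics/side_0.png

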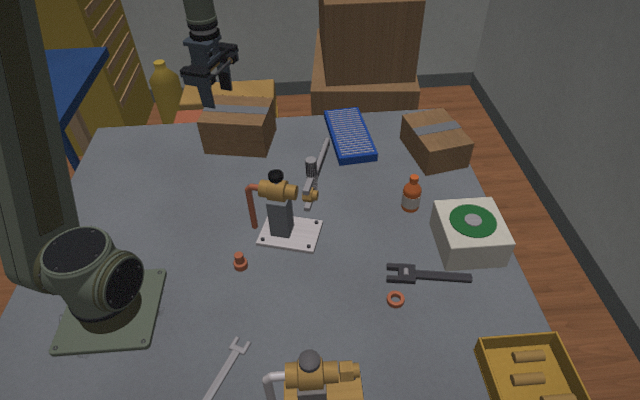

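View pics/top_0.png

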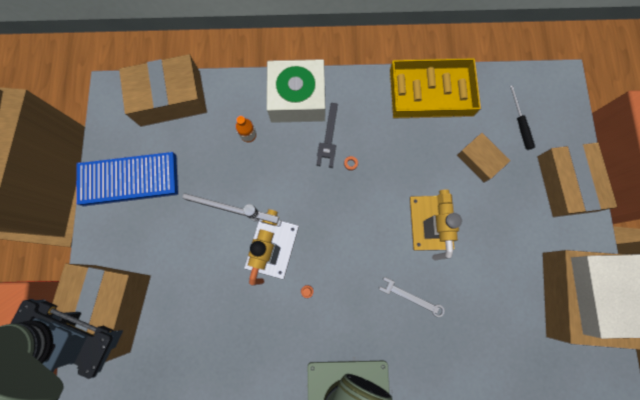

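```bash
python3 - <<'E'
from h import *
crop('side','0',230,120,350,260,5,'s0c')
crop('top','0',170,170,310,290,5,'t0c')
E
```

```text
(no output)
```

View pics/s0c.png

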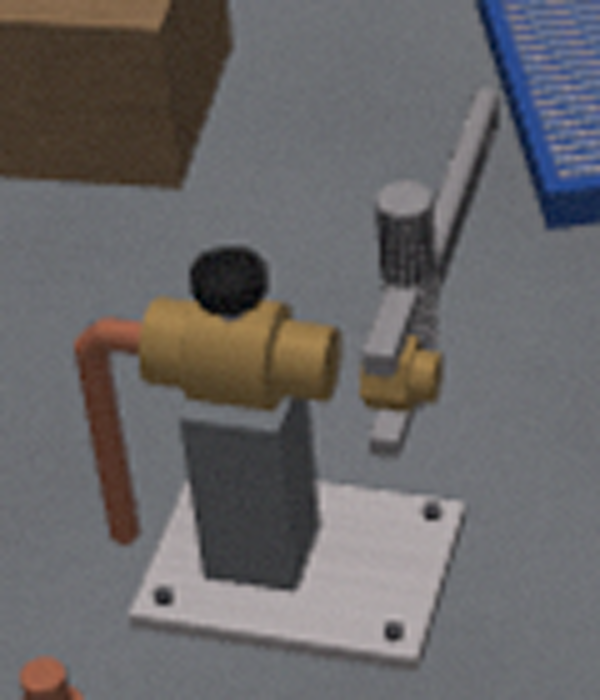

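View pics/t0c.png

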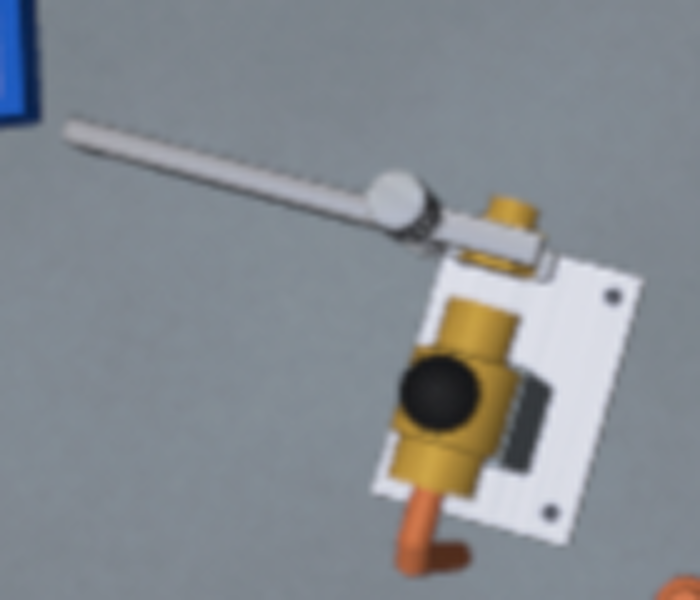

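```bash
cat >> h.py <<'E'
def ray(f,u,v):
    K=f['intrinsics'];d=np.linalg.inv(K)@[u,v,1.];R=np.array(f['R']);t=np.array(f['t'])
    d=R.T@d; return -R.T@t, d/np.linalg.norm(d)
def tri(fs,ps):
    A=np.zeros((3,3));b=np.zeros(3);L=[]
    for f,p in zip(fs,ps):
        o,d=ray(f,*p);P=np.eye(3)-np.outer(d,d);A+=P;b+=P@o;L.append((o,P))
    X=np.linalg.solve(A,b);return X,[np.linalg.norm(P@(X-o)) for o,P in L]
def proj(f,X):
    c=np.array(f['R'])@X+np.array(f['t']);c=np.array(f['intrinsics'])@c;return c[:2]/c[2]
def load(n,tag): return pickle.load(open(f'pics/{n}_{tag}.pkl','rb'))
E
python3 - <<'E'
from h import *
fs=[load('side','0'),load('top','0')]
def c(x,y,ox,oy):return (ox+(x+.5)/5-.5,oy+(y+.5)/5-.5)
for nm,s,t in [('wormtop',(405,195),(398,198)),('hend',(488,90),(68,130)),('jawend',(380,356),(540,247)),('nutend',(432,375),(515,202)),('knob',(229,272),(440,393))]:
    print(nm,tri(fs,[c(*s,230,120),c(*t,170,170)]))
E
```

```text
wormtop (array([463.29625149, 215.03035847, 227.71947212]), [np.float64(0.07251862683966918), np.float64(0.07251862683954718)])
hend (array([512.98293566, 386.26014998, 160.93640588]), [np.float64(0.464384432577257), np.float64(0.4643844325772361)])
jawend (array([447.41707269, 158.67591426, 180.99530725]), [np.float64(0.3176715976094201), np.float64(0.3176715976092874)])
nutend (array([472.22996364, 173.55184181, 154.1166521 ]), [np.float64(1.6577962702217055), np.float64(1.6577962702215725)])
knob (array([380.62957141, 200.36713223, 200.91043649]), [np.float64(0.023845728736387045), np.float64(0.023845728736380918)])
```

>>> arm_command(series=[0, 0, 0.09, 0, 0, 0, 0, 0, 0.09, 0, 0, 0, 0, 0, 0.09, 0, 0, 0, 0.055, -0.0715, 0, 0, 0, 0, 0.055, -0.0715, 0, 0, 0, 0, 0.055, -0.0715, 0, 0, 0, 0, 0.055, -0.0715, 0, 0, 0, 0, 0.055, -0.0715, 0, 0, 0, 0, 0.055, -0.0715, 0, 0, 0, 0, 0.055, -0.0715, 0, 0, 0, 0, 0.055, -0.0715, 0, 0, 0, 0, 0.055, -0.0715, 0, 0, 0, 0, 0.055, -0.0715, 0, 0, 0, 0, 0.055, -0.0715, 0, 0, 0, 0, 0, 0, 0, 0, 0, 0, 0, 0, 0, 0, 0, 0], hand=0.7)

```text
time_s: 1.43
ee_pos: [464.2, 214.7, 332.4]
ee_rot: [-180.0, -0.1, 157.1]
force: [-0.5, 0.8, 0.4]
gripper_width: 63.8
```

```bash
python3 - <<'E'
from h import *
f=snap('wrist','1');print(f['state']);print(f['tool_from_camera'],f['intrinsics'])
E
```

```text
{'time_s': 1.4333, 'qpos': array([ 2.35104609e+01,  9.66412620e+00,  8.60598632e+01,  2.94938248e-02,
        8.43504918e+01, -4.36063210e+01]), 'qvel': array([ 2.90606034, -0.58636797,  0.35146945,  0.94672166,  0.26789825,
        0.30849845]), 'effort': array([-1.46097321e+00, -3.39456725e+01, -2.47532237e+01, -1.78186228e-01,
        3.14596435e-02, -5.84012980e-02]), 'ee_pos': array([464.23118882, 214.67669377, 332.37553228]), 'ee_rot': array([-1.79966308e+02, -7.26200444e-02,  1.57113838e+02]), 'force': array([-0.46502558,  0.81539813,  0.43689144]), 'torque': array([-0.01189194, -0.01642043, -0.06517427]), 'gripper_width': 63.75125877357579}
[[-3.36473369e-04 -9.58533612e-01 -2.84979301e-01  8.01894598e+01]
 [ 9.99999560e-01 -5.71914447e-04  7.42952201e-04  7.83155418e-01]
 [-8.75128436e-04 -2.84978926e-01  9.58533383e-01 -1.59517626e+02]
 [ 0.00000000e+00  0.00000000e+00  0.00000000e+00  1.00000000e+00]] [[297.27680371   0.         318.29263897]
 [  0.         297.27680371 201.8941115 ]
 [  0.           0.           1.        ]]
```

View pics/wrist_1.png

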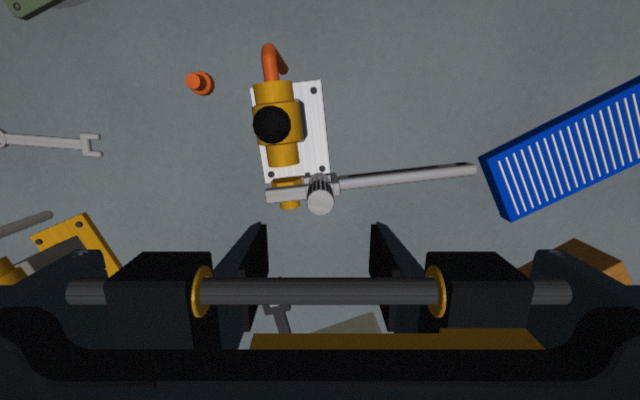

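```bash
python3 - <<'E'
from h import *
crop('wrist','1',240,70,500,230,3,'w1c')
E
```

```text
(no output)
```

View pics/w1c.png

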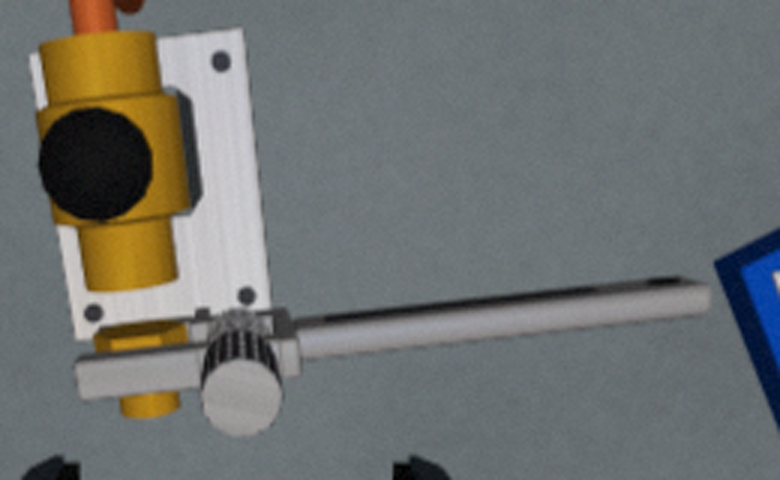

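```bash
cat >> h.py <<'E'
from scipy.spatial.transform import Rotation as Ro
def wristcam(f):
    s=f['state'];T=np.eye(4);T[:3,:3]=Ro.from_euler('xyz',s['ee_rot'],degrees=True).as_matrix();T[:3,3]=s['ee_pos']
    W=np.linalg.inv(T@f['tool_from_camera']);f['R']=W[:3,:3];f['t']=W[:3,3];return f
def cc(x,y,ox,oy,k):return (ox+(x+.5)/k-.5,oy+(y+.5)/k-.5)
E
python3 - <<'E'
from h import *
from scipy.optimize import least_squares
fs=[load('side','0'),load('top','0'),wristcam(load('wrist','1'))]
W=[cc(405,195,230,120,5),cc(398,198,170,170,5),cc(241,398,240,70,3)]
H=[cc(488,90,230,120,5),cc(68,130,170,170,5),cc(708,297,240,70,3)]
print(tri(fs,W),tri(fs,H)); print(tri(fs[::2],W[::2]),tri(fs[1:],W[1:]))
def pts(p):
    x,y,z,yaw,th=p
    yv=np.array([-np.sin(yaw),np.cos(yaw),0]);Z=np.array([0,0,1.])
    yw=np.cos(th)*yv-np.sin(th)*Z; zw=np.cos(th)*Z+np.sin(th)*yv
    N=np.array([x,y,z]); return N,yw,zw
def res(p):
    N,yw,zw=pts(p); a=N+38*yw+72*zw;b=N+218*yw+13*zw
    r=[]
    for f,w,h in zip(fs,W,H): r+=[*(proj(f,a)-w),*(proj(f,b)-h)]
    return np.array(r)
s=least_squares(res,[452,175,150,-.28,.04]);print(s.x,s.fun.round(2))
N,yw,zw=pts(s.x);print('wm',N+38*yw+52*zw,'hs',N+170*yw+13*zw,yw,zw)
# base plate holes? check z bias with valve plate corners
c=[cc(*p,o[0],o[1],k) for p,o,k in [((431,512),(230,120),5),((613,296),(170,170),5),((246,296),(240,70),3)]]
print(tri(fs,c), tri(fs[:2],c[:2]))
E
```

```text
(array([463.75299655, 216.43748572, 226.31842522]), [np.float64(0.5446942140723), np.float64(1.0985730583520605), np.float64(1.0966547851534774)]) (array([513.26957989, 386.22475955, 161.27911606]), [np.float64(0.19032530294513678), np.float64(0.8256229542567767), np.float64(0.7419978976830349)])
(array([463.80725908, 217.26244444, 226.17005558]), [np.float64(0.5675776326490591), np.float64(0.5675776326489519)]) (array([465.26114435, 216.60416121, 220.80236592]), [np.float64(0.6114568172044785), np.float64(0.6114568172045103)])
[ 4.52613868e+02  1.77715878e+02  1.55726775e+02 -2.85784596e-01
  4.07965837e-02] [ 0.39  0.    0.26  0.17 -0.73 -0.2  -0.23 -0.57 -0.48 -0.09 -0.06 -0.34]
wm [463.91543073 216.17910494 206.13366778] hs [500.64821523 341.19379677 161.78246296] [ 0.28167574  0.95864244 -0.04078527] [0.01149779 0.03913105 0.99916793]
(array([459.2585015 , 181.94415592,  39.88889019]), [np.float64(12.412920054517482), np.float64(47.953289197222546), np.float64(39.075267309032526)]) (array([450.73970659, 133.92595993,  99.03524309]), [np.float64(15.695841982482484), np.float64(15.695841982482339)])
```

```bash
python3 - <<'E'
from h import *
fs=[load('side','0'),load('top','0'),wristcam(load('wrist','1'))]
A=[cc(394,631,230,120,5),cc(613,296,170,170,5),cc(93,313,240,70,3)]
B=[cc(164,597,230,120,5),cc(550,512,170,170,5)]
C=[cc(431,512,230,120,5),cc(246,296,240,70,3)]
print(tri(fs,A),tri(fs[:2],A[:2]),tri(fs[::2],A[::2]),tri(fs[1:],A[1:]));print(tri(fs[:2],B));print(tri(fs[::2],C))
E
```

```text
(array([446.02956485, 138.66565441,  15.25983035]), [np.float64(0.9660684028799261), np.float64(0.18076728109398224), np.float64(1.1028389875343458)]) (array([445.46703737, 138.43742397,  15.52244159]), [np.float64(0.4081975660340051), np.float64(0.40819756603401547)]) (array([446.08891353, 138.75442628,  15.24857419]), [np.float64(1.0322106983030044), np.float64(1.0322106983030166)]) (array([446.66693491, 138.61045137,  14.0272162 ]), [np.float64(0.5951548283253468), np.float64(0.5951548283254272)])
(array([330.50032686, 173.07484637,  13.79617651]), [np.float64(0.3382428456959213), np.float64(0.338242845695879)])
(array([469.48357083, 218.73063733,  15.52955105]), [np.float64(1.3057991665360118), np.float64(1.3057991665359987)])
```

>>> arm_command(series=[0.0005, 0.003, -0.05, -0.05, 0.0147, 0, 0, 0, -0.08, 0, 0, 0, 0, 0, -0.08, 0, 0, 0, 0, 0, -0.08, 0, 0, 0, 0, 0, -0.03, 0, 0, 0, 0, 0, 0, 0, 0, 0, 0, 0, 0, 0, 0, 0, 0, 0, 0, 0, 0, 0])

```text
time_s: 2.15
ee_pos: [464.3, 218.4, 206.4]
ee_rot: [-177.8, 0.3, 157.4]
force: [0.3, 0.1, 0.6]
gripper_width: 63.9
```

```bash
python3 - <<'E'
from h import *
f=snap('wrist','2');snap('side','2');print(f['state']['ee_pos'],f['state']['ee_rot'],f['state']['force'])
crop('wrist','2',200,150,440,330,3,'w2c');crop('side','2',250,90,370,230,4,'s2c')
E
```

```text
[464.26772834 218.35941542 206.3783517 ] [-177.79363894    0.3499893   157.40294527] [0.25572128 0.13215873 0.64143388]
```

View pics/w2c.png

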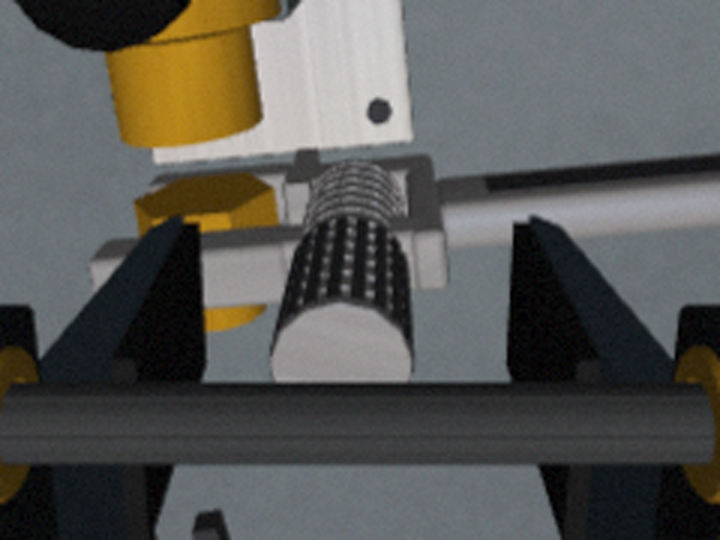

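View pics/s2c.png

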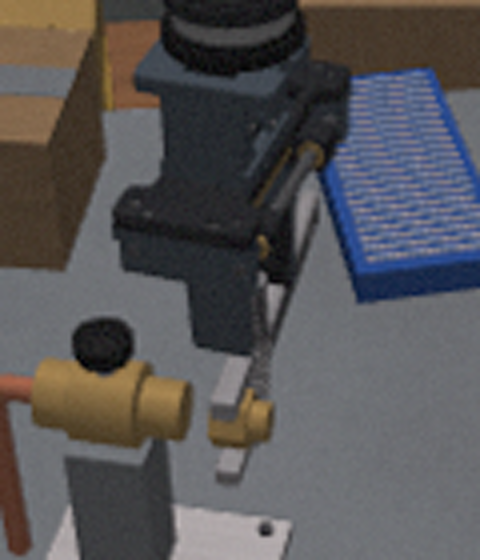

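>>> arm_command(series=[0, -0.004, -0.006, 0.019, -0.0056, 0, 0, 0, -0.005, 0, 0, 0, 0, 0, 0, 0, 0, 0, 0, 0, 0, 0, 0, 0])

```text
time_s: 2.58
ee_pos: [463.9, 215.3, 200.7]
ee_rot: [-178.6, 0.2, 157.3]
force: [-0.5, -0.2, 0.2]
gripper_width: 64.2
```

>>> arm_command(series=[0, 0, 0, 0, 0, 0, 0, 0, 0, 0, 0, 0, 0, 0, 0, 0, 0, 0, 0, 0, 0, 0, 0, 0, 0, 0, 0, 0, 0, 0], hand=0, newtons=5)

```text
time_s: 3.0
ee_pos: [463.9, 215.6, 200.6]
ee_rot: [-178.6, 0.2, 157.3]
force: [0.1, -0.2, 0.4]
gripper_width: 33.0
```

```bash
python3 - <<'E'
from h import *
f=snap('wrist','3');s=f['state'];print(s['ee_pos'],s['ee_rot'],s['force'],s['torque'],s['gripper_width'],s['time_s'],s['qpos'])
crop('wrist','3',200,150,440,330,3,'w3c')
E
```

```text
[463.92498838 215.59561265 200.57899451] [-1.78560654e+02  1.60953318e-01  1.57327640e+02] [ 0.13592316 -0.20132071  0.35284481] [-0.01555628  0.01958973  0.05286897] 33.00095333624991 3.0 [ 24.33479373  14.11976798  99.33330109  -1.18977624  67.49447835
 -42.52630812]
```

View pics/w3c.png

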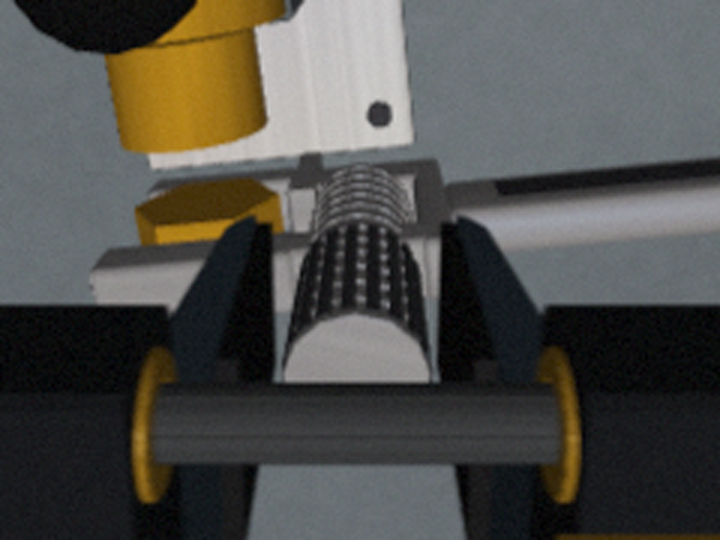

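>>> arm_command(series=[0, 0, 0, 0, 0, 0, 0, 0, 0, 0, 0, 0, 0, 0, 0, 0, 0, 0, 0, 0, 0, 0, 0, 0], hand=0, newtons=10)

```text
time_s: 3.38
ee_pos: [464.0, 215.9, 200.6]
ee_rot: [-178.6, 0.2, 157.3]
force: [-0.4, 1.8, -1.1]
gripper_width: 25.6
```

>>> arm_command(series=[0, 0, 0, -0.001, -0.003, -0.12, 0, 0, 0, -0.001, -0.003, -0.12, 0, 0, 0, -0.001, -0.003, -0.12, 0, 0, 0, -0.001, -0.003, -0.12, 0, 0, 0, 0, 0, 0])

```text
time_s: 3.8
ee_pos: [464.1, 215.9, 200.6]
ee_rot: [-178.8, 0.7, 135.6]
force: [1.7, 1.8, -1.0]
gripper_width: 25.9
```

```bash
python3 - <<'E'
from h import *
f=snap('wrist','4');s=f['state'];print(s['ee_pos'],s['ee_rot'],s['force'],s['torque'],s['gripper_width'],s['time_s'],s['qpos'])
crop('wrist','4',200,150,440,330,3,'w4c')
E
```

```text
[464.12869327 215.94888243 200.56094584] [-178.76333991    0.69661435  135.62778452] [ 1.65934584  1.821061   -1.02314948] [ 0.47046203 -0.22335325 -0.03361241] 25.862656917648554 3.8 [ 24.36044158  14.12824511  99.3236818   -1.18845599  67.45238167
 -20.79543379]
```

View pics/w4c.png

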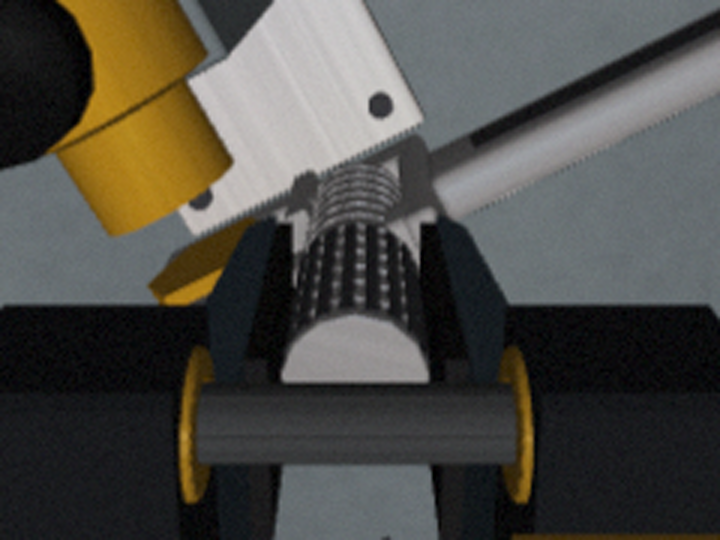

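>>> arm_command(series=[0, 0, 0, -0.001, -0.003, -0.12, 0, 0, 0, -0.001, -0.003, -0.12, 0, 0, 0, -0.001, -0.003, -0.12, 0, 0, 0, -0.001, -0.003, -0.12, 0, 0, 0, -0.001, -0.003, -0.12, 0, 0, 0, 0, 0, 0])

```text
time_s: 4.35
ee_pos: [464.3, 216.0, 200.6]
ee_rot: [-179.2, 1.2, 108.8]
force: [1.1, 2.4, -1.9]
gripper_width: 25.9
```

>>> arm_command(series=[0, 0, 0, 0, -0.002, -0.08, 0, 0, 0, 0, -0.002, -0.08, 0, 0, 0, 0, 0, 0])

```text
time_s: 4.6
ee_pos: [464.3, 216.0, 200.6]
ee_rot: [-179.4, 1.3, 101.7]
force: [1.3, 3.5, -2.2]
gripper_width: 26.2
```

```bash
python3 - <<'E'
from h import *
f=snap('wrist','5');s=f['state'];print(s['ee_pos'],s['ee_rot'],s['force'],s['torque'],s['gripper_width'],s['time_s'],s['qpos'])
crop('wrist','5',200,150,440,330,3,'w5c')
E
```

```text
[464.27142407 215.95558126 200.57148036] [-179.38181364    1.25706018  101.66166715] [ 1.27551042  3.52428019 -2.19130859] [ 0.6239835  -0.36881711 -0.01125081] 26.245102384502424 4.6 [24.35002056 14.12899728 99.32062052 -1.18090017 67.43403955 13.15672499]
```

View pics/w5c.png

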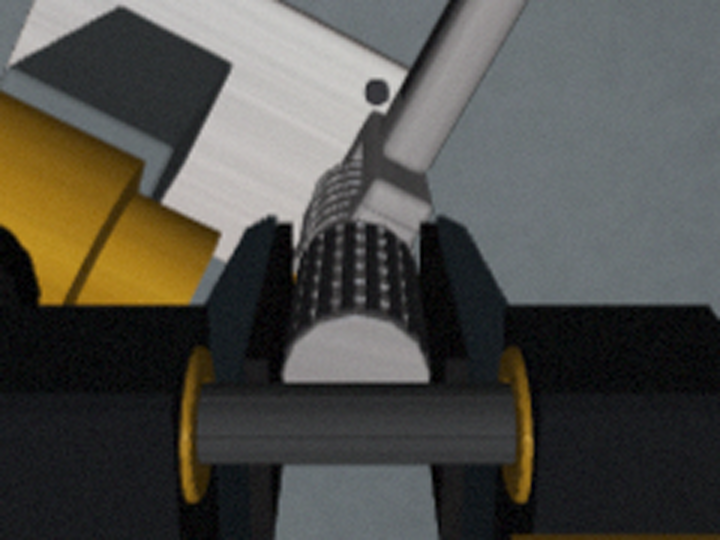

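>>> arm_command(series=[0, 0.001, 0, 0, -0.002, -0.08, 0, 0, 0, 0, -0.002, -0.08, 0, 0, 0, 0, 0, 0])

```text
time_s: 4.9
ee_pos: [464.3, 215.9, 200.7]
ee_rot: [-179.6, 1.3, 94.5]
force: [2.6, 2.0, -1.6]
gripper_width: 25.7
```

```bash
python3 - <<'E'
from h import *
s=env.state();print(s['ee_rot'],s['force'],s['torque'],s['gripper_width'],s['time_s'])
E
```

```text
[-179.56470632    1.34288711   94.47068105] [ 2.57310523  1.99846525 -1.58936601] [ 0.23436091 -0.51874815  0.00519579] 25.71438485569154 4.9
```

>>> arm_command(series=[0, 0, 0, 0, -0.002, -0.08, 0, 0, 0, 0, -0.002, -0.08, 0, 0, 0, 0, 0, 0])

```text
time_s: 5.15
ee_pos: [464.3, 215.6, 200.7]
ee_rot: [-179.7, 1.4, 87.3]
force: [3.1, 0.2, -0.9]
gripper_width: 26.1
```

```bash
python3 - <<'E'
from h import *
s=env.state();print(s['ee_rot'],s['force'],s['torque'],s['gripper_width'],s['time_s'],s['qpos'])
f=snap('wrist','6')
crop('wrist','6',200,150,440,330,3,'w6c')
E
```

```text
[-179.74586699    1.36568713   87.28682349] [ 3.11655268  0.2281496  -0.94959874] [ 0.09034872 -0.52216209  0.04638333] 26.114064145234476 5.15 [24.31957791 14.09588451 99.33902375 -1.19235834 67.41668593 27.50187646]
```

View pics/w6c.png

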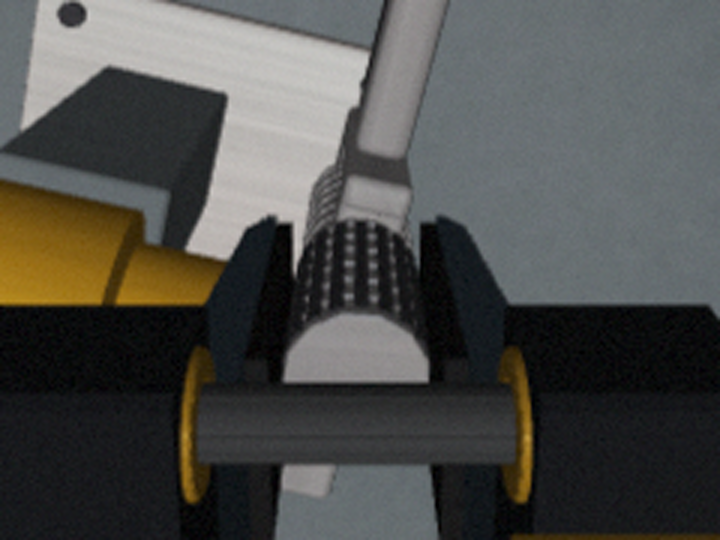

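>>> arm_command(series=[0, 0, 0, 0, -0.002, -0.08, 0, 0, 0, 0, -0.002, -0.08, 0, 0, 0, 0, 0, 0])

```text
time_s: 5.45
ee_pos: [464.4, 215.8, 200.8]
ee_rot: [-179.9, 1.3, 80.1]
force: [2.9, 0.7, 0.4]
gripper_width: 26.3
```

```bash
python3 - <<'E'
from h import *
s=env.state();print(s['ee_rot'],s['force'],s['torque'],s['gripper_width'],s['time_s'])
E
```

```text
[-179.93223736    1.30490861   80.0516341 ] [2.9207861  0.7167243  0.35037884] [ 0.04736345 -0.53953048  0.13271049] 26.255054726709535 5.45
```

>>> arm_command(series=[0, 0, 0, 0, -0.002, -0.08, 0, 0, 0, 0, -0.002, -0.08, 0, 0, 0, 0, 0, 0])

```text
time_s: 5.7
ee_pos: [464.4, 216.0, 200.9]
ee_rot: [179.9, 1.2, 72.9]
force: [3.5, 0.8, -0.3]
gripper_width: 25.5
```

```bash
python3 - <<'E'
from h import *
s=env.state();print(s['ee_rot'],s['force'],s['torque'],s['gripper_width'],s['time_s'],s['qpos'])
f=snap('wrist','7');snap('side','7')
crop('wrist','7',200,150,440,330,3,'w7c');crop('side','7',250,90,370,230,4,'s7c')
E
```

```text
[179.89536114   1.23309494  72.85979541] [ 3.52801127  0.82733484 -0.32652789] [ 0.07396989 -0.49502931 -0.00199134] 25.50560399639492 5.7 [24.28502967 14.05217067 99.37203135 -1.07713234 67.31687519 41.84592516]
```

View pics/w7c.png

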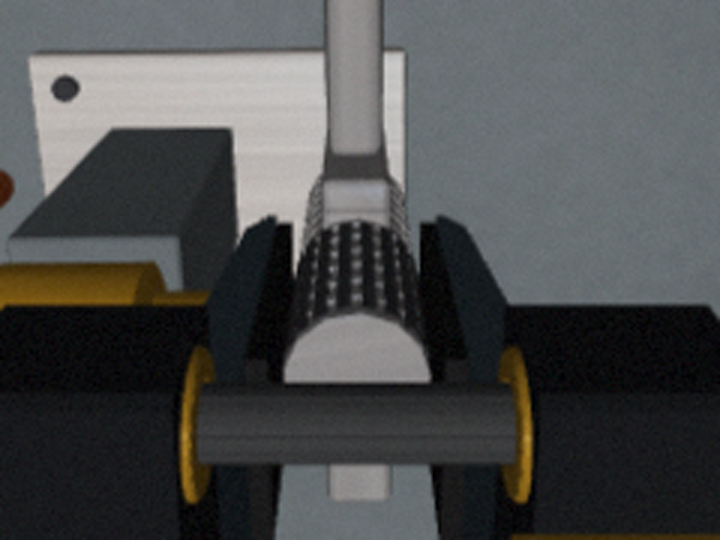

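View pics/s7c.png

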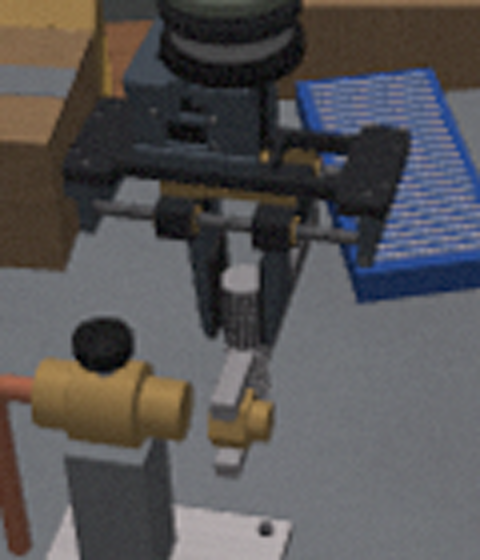

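>>> arm_command(series=[0, 0, 0, 0, -0.002, -0.08, 0, 0, 0, 0, -0.001, -0.04], newtons=14)

```text
time_s: 5.97
ee_pos: [464.4, 216.0, 200.9]
ee_rot: [179.8, 1.2, 67.4]
force: [4.4, 1.7, 0.8]
gripper_width: 25.4
```

```bash
python3 - <<'E'
from h import *
s=env.state();print(s['ee_rot'],s['force'],s['torque'],s['gripper_width'],s['time_s'])
E
```

```text
[179.76429093   1.17808313  67.37508068] [4.44361295 1.66208752 0.82258483] [ 0.12219469 -0.51840065  0.31403284] 25.400548433966986 5.9667
```

>>> arm_command(series=[0, 0, 0, 0, -0.002, -0.08, 0, 0, 0, 0, -0.001, -0.04])

```text
time_s: 6.13
ee_pos: [464.5, 216.0, 201.0]
ee_rot: [179.6, 1.1, 62.0]
force: [3.6, 0.7, 2.2]
gripper_width: 25.9
```

```bash
python3 - <<'E'
from h import *
s=env.state();print(s['ee_rot'],s['force'],s['torque'],s['gripper_width'],s['time_s'],s['qpos'])
f=snap('wrist','8');snap('side','8')
crop('wrist','8',200,150,440,330,3,'w8c')
a=[]
for t,b in(('side_0',0),('side_7',0),('side_8',0)):
    f=load(*t.split('_'));a.append(cv2.resize(f['frame'][170:220,290:330,::-1],None,fx=6.5,fy=10,interpolation=cv2.INTER_CUBIC))
cv2.imwrite('pics/cmp.png',np.hstack(a))
E
```

```text
[179.64013952   1.11281955  61.972122  ] [3.62667103 0.71910851 2.18081385] [ 0.09679945 -0.39910895  0.31295515] 25.897980215204583 6.1333 [24.26599553 14.0169707  99.41074999 -1.04685874 67.23605042 52.70104684]
```

View pics/w8c.png

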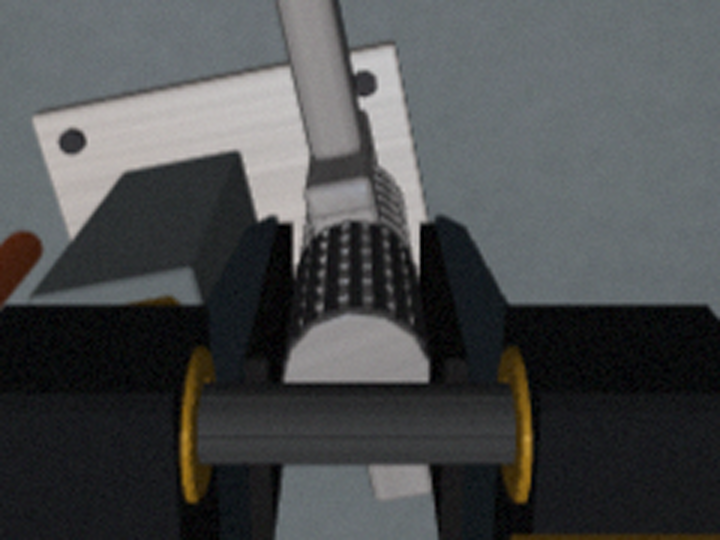

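View pics/cmp.png

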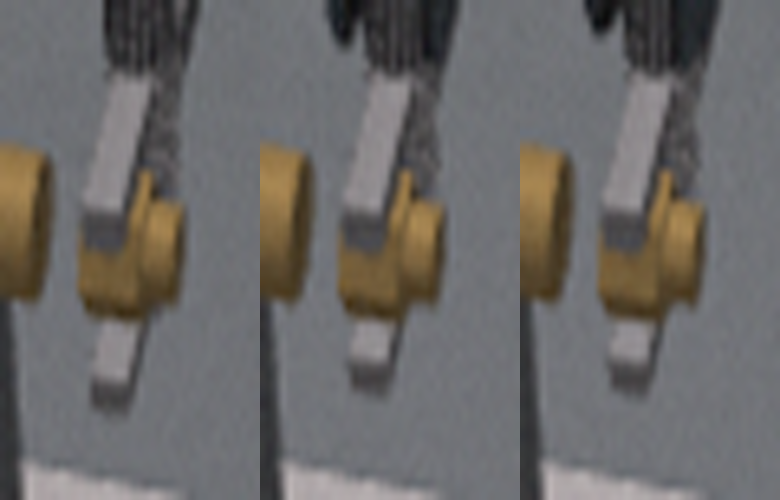

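>>> arm_command(series=[0, 0, 0, 0, 0, 0, 0, 0, 0, 0, 0, 0, 0, 0, 0, 0, 0, 0, 0, 0, 0, 0, 0, 0], hand=0.55)

```text
time_s: 6.57
ee_pos: [463.0, 215.6, 200.1]
ee_rot: [179.8, 1.3, 61.9]
force: [-0.3, -0.4, 0.7]
gripper_width: 48.8
```

>>> arm_command(series=[0, 0, 0.04, 0, 0, 0, 0, 0, 0.07, 0, 0, 0, 0, 0, 0.09, 0, 0, 0, 0, 0, 0.05, 0, 0, 0, 0, 0, 0, 0, 0, 0, 0, 0, 0, 0, 0, 0])

```text
time_s: 7.07
ee_pos: [463.9, 216.0, 301.3]
ee_rot: [179.7, 1.1, 61.9]
force: [-0.6, -0.5, -1.1]
gripper_width: 50.3
```

```bash
python3 - <<'E'
from h import *
f=snap('wrist','9');snap('side','9');snap('top','9');s=f['state'];print(s['ee_pos'],s['ee_rot'],s['force'],s['torque'],s['gripper_width'],s['time_s'])
a=[]
for t,b in(('side_0',0),('side_9',0)):
    f=load(*t.split('_'));a.append(cv2.resize(f['frame'][120:220,280:340,::-1],None,fx=6,fy=6,interpolation=cv2.INTER_CUBIC))
cv2.imwrite('pics/cmp9.png',np.hstack(a))
E
```

```text
[463.87661629 215.98104705 301.25130209] [179.66594874   1.0938632   61.90816019] [-0.57618426 -0.52150745 -1.08095758] [-0.08528792  0.09577785  0.01399959] 50.32357426253838 7.0667
```

View pics/cmp9.png

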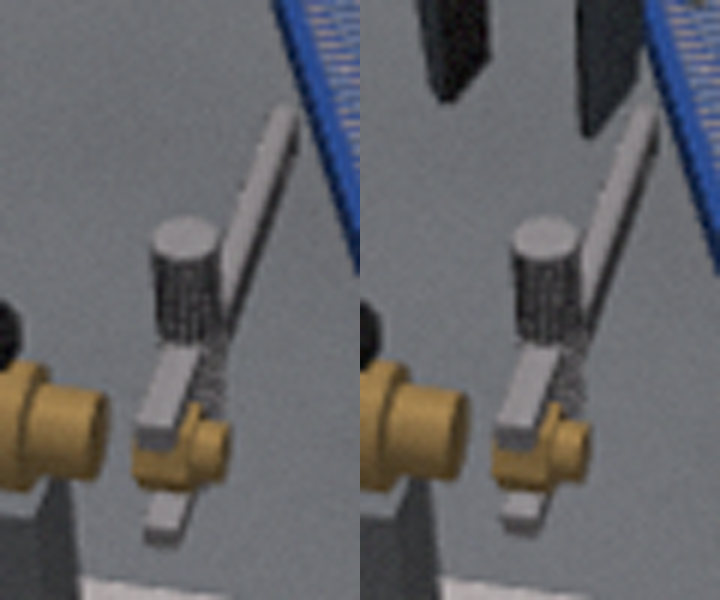

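View pics/wrist_9.png

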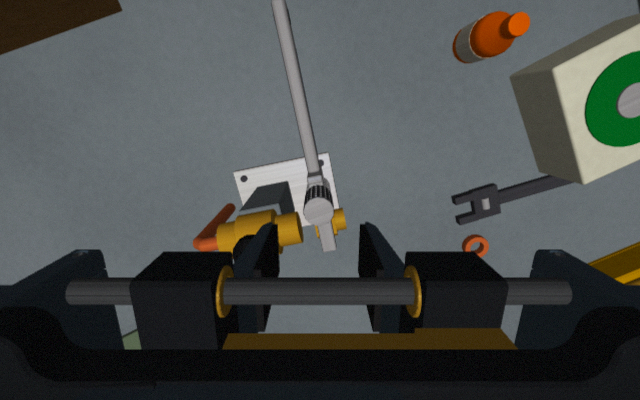

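>>> arm_command(series=[0.023, 0.0783, -0.02, 0, 0, 0.132, 0.023, 0.0783, -0.02, 0, 0, 0.132, 0.023, 0.0783, -0.03, 0, 0, 0, 0.023, 0.0783, -0.03, 0, 0, 0, 0, 0, -0.09, 0, 0, 0, 0, 0, -0.06, 0, 0, 0, 0, 0, 0, 0, 0, 0, 0, 0, 0, 0, 0, 0], hand=0, newtons=20)

```text
time_s: 7.88
ee_pos: [499.6, 340.6, 198.4]
ee_rot: [179.9, 1.4, 73.8]
force: [0.1, -0.6, 0.9]
gripper_width: 0.6
```

```bash
python3 - <<'E'
from h import *
f=snap('wrist','10');snap('side','10');s=f['state'];print(s['ee_pos'],s['ee_rot'],s['force'],s['torque'],s['gripper_width'],s['time_s'])
crop('side','10',250,50,390,230,4,'s10c')
E
```

```text
[499.58422894 340.55618329 198.37019132] [179.91771525   1.40488785  73.7841161 ] [ 0.0703708  -0.56140547  0.89558525] [-0.0886135   0.09848039 -0.06344092] 0.6335604867242199 7.8833
```

View pics/s10c.png

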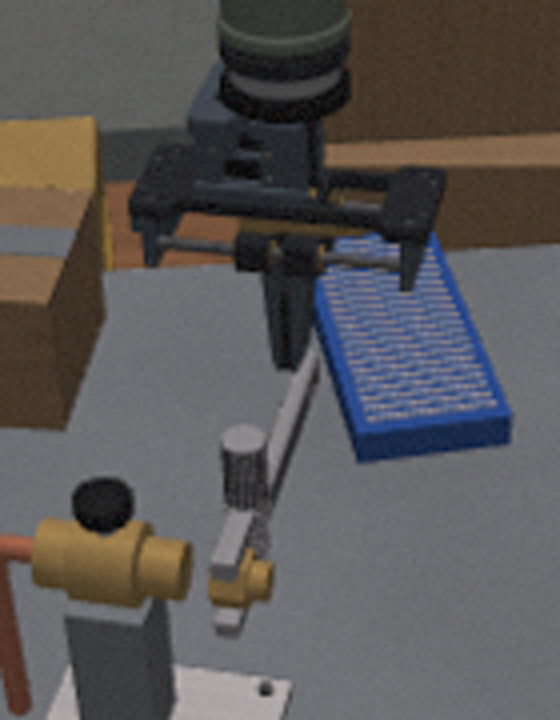

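View pics/wrist_10.png

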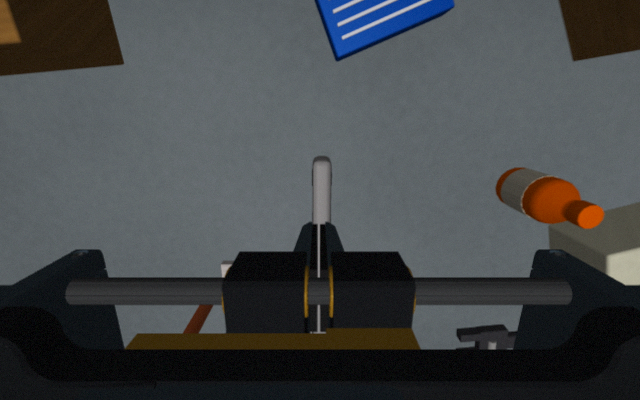

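>>> arm_command(series=[0, 0, -0.04, 0, 0, 0, 0, 0, -0.02, 0, 0, 0, 0, 0, -0.02, 0, 0, 0, -0.0005, -0.002, -0.02, 0, 0, 0, -0.0005, -0.002, -0.02, 0, 0, 0, 0, 0, 0, 0, 0, 0])

```text
time_s: 8.48
ee_pos: [501.0, 340.6, 153.3]
ee_rot: [179.6, 1.0, 73.7]
force: [-0.6, 1.4, 1.1]
gripper_width: 0.5
```

>>> arm_command(series=[-0.001, -0.004, -0.025, 0, 0, 0, -0.001, -0.004, -0.025, 0, 0, 0, 0, 0, 0, 0, 0, 0])

```text
time_s: 8.73
ee_pos: [500.0, 337.3, 133.0]
ee_rot: [179.7, 1.0, 73.8]
force: [0.5, 2.3, 1.7]
gripper_width: 0.1
```

```bash
python3 - <<'E'
from h import *
f=snap('side','11');s=f['state'];print(s['ee_pos'],s['ee_rot'],s['force'],s['torque'],s['time_s'])
crop('side','11',250,50,390,230,4,'s11c')
E
```

```text
[499.9670732  337.31059551 132.97603231] [179.65451854   1.00196767  73.75657463] [0.5399696  2.25609251 1.71405982] [ 0.25187419  0.06394531 -0.00704643] 8.7333
```

View pics/s11c.png

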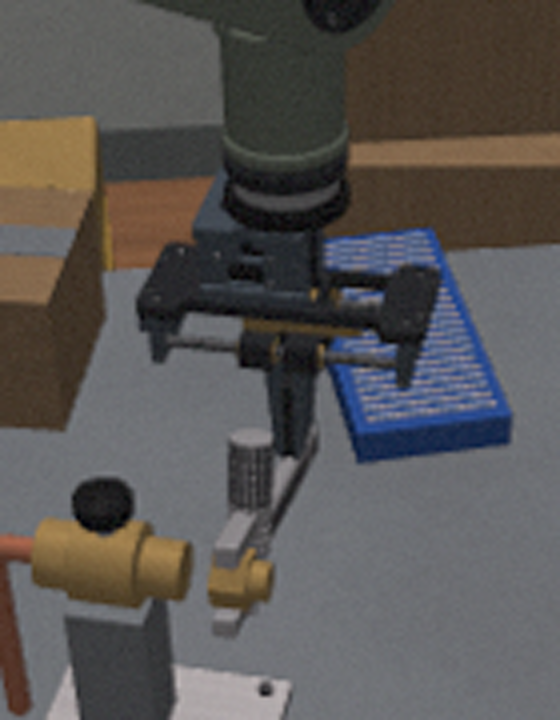

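>>> arm_command(series=[-0.002, -0.007, -0.02, 0, 0, 0, -0.002, -0.007, -0.02, 0, 0, 0, -0.002, -0.007, -0.02, 0, 0, 0, 0, 0, 0, 0, 0, 0])

```text
time_s: 9.12
ee_pos: [497.6, 329.1, 108.9]
ee_rot: [179.7, 1.0, 73.8]
force: [0.2, 3.5, 2.7]
gripper_width: 0.6
```

>>> arm_command(series=[-0.002, -0.008, -0.015, 0, 0, 0, -0.002, -0.008, -0.01, 0, 0, 0, 0, 0, 0, 0, 0, 0])

```text
time_s: 9.37
ee_pos: [496.4, 322.7, 99.2]
ee_rot: [179.6, 1.0, 73.7]
force: [0.4, 4.7, 2.7]
gripper_width: 0.7
```

```bash
python3 - <<'E'
from h import *
f=snap('side','12');s=f['state'];print(s['ee_pos'],s['ee_rot'],s['force'],s['torque'],s['time_s'])
crop('side','12',250,50,390,230,4,'s12c')
E
```

```text
[496.36952031 322.72240259  99.22180623] [179.62145752   0.95818019  73.74505651] [0.35218289 4.7235083  2.69990273] [ 0.70708266 -0.08867127 -0.01370311] 9.3667
```

View pics/s12c.png

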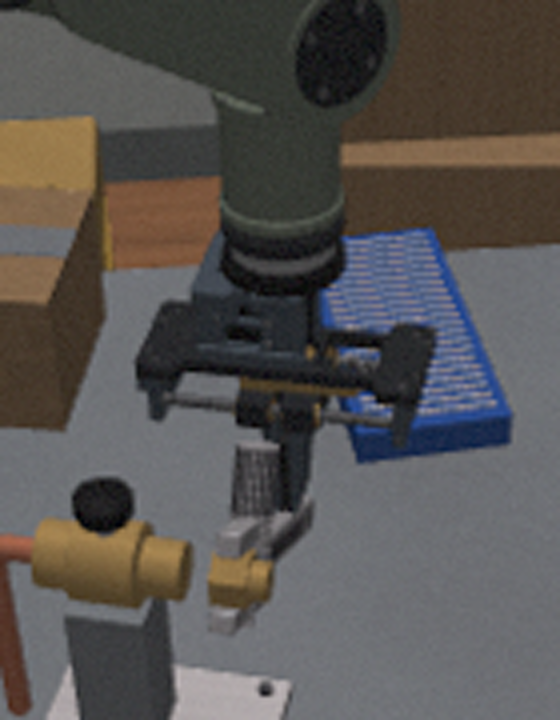

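>>> arm_command(series=[0, -0.002, -0.01, 0, 0, 0, 0, -0.002, -0.01, 0, 0, 0, 0, 0, 0, 0, 0, 0])

```text
time_s: 9.67
ee_pos: [496.0, 320.9, 94.4]
ee_rot: [179.6, 1.0, 73.7]
force: [-5.1, 2.3, 19.9]
gripper_width: 0.4
```

>>> arm_command(series=[0, 0, -0.01, 0, 0, 0, 0, 0, -0.005, 0, 0, 0, 0, 0, 0, 0, 0, 0])

```text
time_s: 9.92
ee_pos: [498.1, 322.3, 92.4]
ee_rot: [179.3, 0.7, 73.7]
force: [-6.3, 2.7, 37.6]
gripper_width: 0.3
```

>>> arm_command(series=[0, 0, 0.015, 0, 0, 0, 0, 0.005, 0.04, 0, 0, 0, 0.005, 0.015, 0.09, 0, 0, 0, 0.01, 0.04, 0.09, 0, 0, 0, 0, 0.05, 0.09, 0, 0, 0, 0, 0.05, 0.09, 0, 0, 0, 0, 0.05, 0.05, 0, 0, 0, 0, 0, 0, 0, 0, 0, 0, 0, 0, 0, 0, 0])

```text
time_s: 10.67
ee_pos: [501.4, 403.7, 270.7]
ee_rot: [179.7, 1.2, 73.8]
force: [-0.9, 0.4, -0.2]
gripper_width: 0.3
```

```bash
python3 - <<'E'
from h import *
f=snap('side','13');snap('top','13');s=f['state'];print(s['ee_pos'],s['force'],s['time_s'])
crop('side','13',270,120,350,230,6,'s13c');crop('top','13',170,170,310,290,5,'t13c')
E
```

```text
[501.4160193  403.72481749 270.72894897] [-0.86840079  0.44596885 -0.23542155] 10.6667
```

View pics/s13c.png

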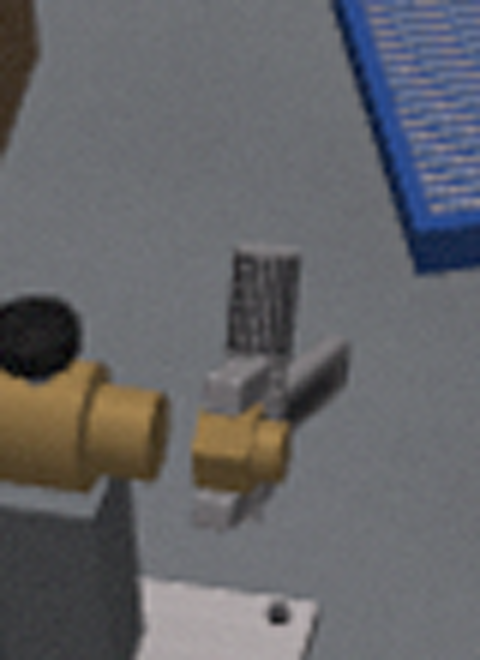

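View pics/t13c.png

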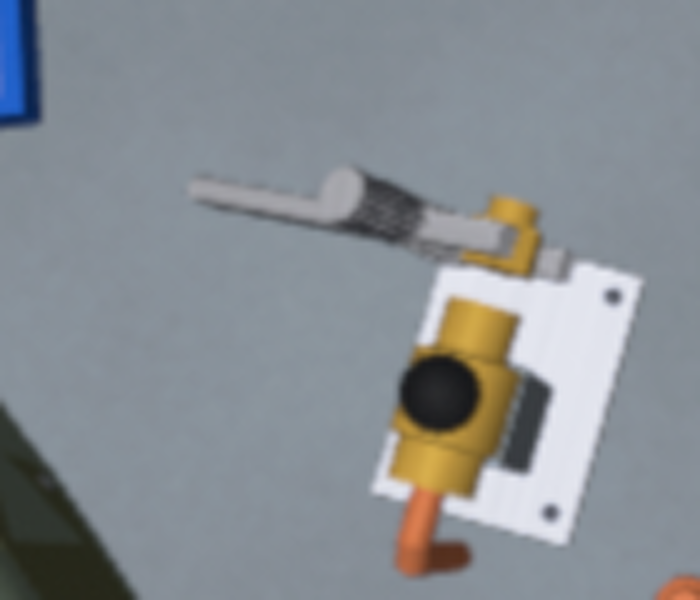

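```bash
python3 - <<'E'
from h import *
fs=[load('side','13'),load('top','13')]
a=tri(fs,[cc(267,249,270,120,6),cc(343,194,170,170,5)]);b=tri(fs,[cc(343,344,270,120,6),cc(192,187,170,170,5)])
print(a,b)
d=b[0]-a[0];h=np.hypot(*d[:2]);ang=lambda h,z:np.arctan2(-z,h)
print(h,d[2],'theta',ang(h,d[2])-ang(180,-59))
E
```

```text
(array([471.8419273 , 246.48382802, 195.09001721]), [np.float64(0.06478009523782016), np.float64(0.0647800952377674)]) (array([507.43247931, 362.54171072,  44.09443172]), [np.float64(1.0726189536832527), np.float64(1.0726189536833575)])
121.39241957541232 -150.99558549543866 theta 0.5769111719678893
```

```bash
python3 - <<'E'
from h import *
print(env.job_done())
E
```

```text
the job is handed in; nothing more can be done
None
```

The jaw was brought snug first, then the handle was pushed down to its stop, and the job is handed in after about 10.7 s. I can't confirm the verdict, because the hand-in reports none.

- **Worm:** I gripped it and turned it clockwise through about 95° of gripper rotation. The twist then held at about 0.31 N m while the gripper turned 5° more, so I took it to be slipping on the worm's hard stop. The side camera showed the lower jaw risen by about 6 mm to the nut, and the wrench had not turned.
- **Handle:** I let go, lifted clear and pushed down at the handle spot with the closed fingertips. At a fingertip height of about 82 mm, close to where I expected the stop, the force jumped to about 38 N. I stopped there and backed off clear of everything.
- **Last checks:** The cameras put the wrench angle at about 0.58 rad against the 0.55 stop, a difference within the measuring error. The lower jaw still looked snug on the nut, and the force on the tool was near zero.
- **Disagreements:**
    - The first camera fit put the wrench about 6 mm higher than the stated dimensions. The contact height at the stop agreed with the stated ones.
    - The 38 N was on the fingertips, and it came close to the 40 N limit set for the arm and gripper body.

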